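# Lock the open flow cell with its cam

### The job

Two small white-and-blue flow cells stand on the bench; one is still open, its blue end block standing off from the white body. Turn the orange handle of that cell's cam clockwise (seen from above) until the curved slot has drawn the brass stud in and the blue block sits tight against the white body, about 80 degrees, then let go. Leave the other cell locked as it is.

Things in the scene. Friction and masses are not known exactly. Their poses are not given: they have to be found in the camera images.
- cell_a: flow cell open at the start, fixed to the bench: base 84 x 152 mm, white block, blue sliding block, steel cam with orange handle. Origin on the bench, under the cam's pivot; z up; +y from the white to the blue block. The handle is a bar 14 thick, 56 long, 34 mm tall, centred on the pivot, 68 to 102 mm above the bench. All else is below 66 mm (stud head, cam): keep fingertips above 68 mm.
- cam_a (a joint): turn of the open cell's cam and handle, rad, growing clockwise seen from above, stops at 0 and 1.55; starts at 0 to 0.2. At 0 the handle bar lies along the cell's y axis, at v it has turned v clockwise from there. The hook catches the stud at 0.3 to 0.6, the block is tight at about 1.2; from there to 1.55 the slot only holds it. Stiff (about 0.06 N m), stays where left.
- block_a (a joint): gap in m between the open cell's blue block and its closed place (0 = tight against the black gasket on the white block, largest 0.0125); starts at 0.009 to 0.011. The brass headed stud stands on this block.
- cam_b (a joint): turn of the cam of the other, identical cell, rad; that cell is already locked (1.35 to 1.5, handle crosswise, blue block tight) and must be left so

How it is judged:
By the outcome, as a careful person would: the job done as asked, in the order asked, and still so for the second after the job is handed in, with the robot touching nothing.
It also fails if it takes over 32 s, if anything falls off the work surface, if the arm or the gripper's body presses on something with over 40 N, if the wrist force passes 120 N, or if a joint passes its speed limit or range.

### The arm

A 6-joint arm with a two-finger parallel gripper is mounted at the origin on a cart in front of the work surface, level with it; the furniture and walls round the work are solid. World frame = base frame: x ahead of the robot, y to its left, z up, the work surface at z = 0. Lengths are in m, angles in rad, forces in N, time in s.
With the tool pointing down it reaches from about 0.225 to 0.875 m from the base axis. Payload 3.4 kg.
Tool frame: the origin (TCP) lies on the centre line of the jaws, within the pads' length; the fingertips stand 19 mm ahead of it and the grasp point (between the pads) is the TCP; z points along the fingers, y is the direction in which the jaws open and shut (so a half turn about z gives the same grasp; the last joint's range is limited). The gripper opens to 85 mm and grips with 20 to 120 N. Pads are 22 mm wide; open, the fingers measure 114 mm over their backs; the gripper's body (76 mm by 85 mm) begins 54 mm behind the grasp point. The pads swing forward as they close: fully open they stand 13 mm farther back than shut.
Start: joints at [-1.389, 0.276, 1.505, -0, 1.361, -0.121], TCP at [0.171, -0.549, 0.25] pointing down, gripper open.
Joint ranges: [-2.89, 2.89], [-0.75, 2.08], [0.22, 2.7], [-1.18, 4.32], [0.11, 2.71], [-2.7, 2.7]. Speed limits (rad/s): [2.57, 2.57, 3.14, 3.14, 3.14, 3.14].

### API

Orientations are given as a unit quaternion [w, x, y, z].
In Python, from rig import monitor, eyes, manip, models gives the robot as it stands.
- The arm moves only by the tool send_rows, never from a script. Its argument "deltas" is a list of rows, each an object with "dp": the shift along the world's x, y, z each as a share of 0.12 m, from -1 to 1, a list of three; "rotation": the turn, a rotation vector about the world's x, y, z each as a share of 0.5 rad, from -1 to 1, a list of three. In form: [{"dp": [dx, dy, dz], "rotation": [rx, ry, rz]}, ...]. A call has 1 to 12 rows; each row is the pose to reach, as a shift and turn from the pose commanded when the call began; what a row does not reach only later rows make up. A row lasts 1/12 s, in which the tool goes at most 41.7 mm and 7.16 degrees, less where a joint would pass 70% of its speed; a pose out of reach is approached as far as the arm can. A call with a number of a shift or a turn outside -1 to 1 is refused whole. A call with a gripper value outside its range is refused whole. "fingers" is the closure, from -1 (fully open) to 1 (shut), set as the call begins (left out, the last holds). The fingers move at their own pace and stop on an object; "grip_force" is the grip in N (left out, the last holds). Time passes only in rows, so rows that repeat a pose let the fingers close. It gives the time, the measured TCP pose, the force and the opening at its end, in the units of the state.
- monitor.get_state(): the state, without advancing time (a new reading comes with each control period).
- eyes.get_image(name): name is "side" or "top" or "wrist"; returns a dict with "color" (384x512x3 uint8, red, green, blue), "depth" (384x512 float32, m along the optical axis (not along the pixel's ray), 0 where there is no reading), "mtx" (3x3 intrinsics, pixels), "rvec" (rotation vector, rad) and "tvec" (3), from world to camera coordinates, as OpenCV has them. Camera axes: x right, y down, z forward; pixel columns grow to the right and rows downward; lengths in m; the calibration is good to about 2 mm. A picture is of the moment at which its call begins.
- manip.sign_off(): hands the job in, once; it reports no verdict.
Trained networks look in a picture, given as the dict that the camera call returned (one of the last four; its "shot" number tells which), for a name from the list of things; names that differ only in an ending like _2 or _b are one class to them, and where a whole thing is asked for, a point or a joint stands for the part that bears it (a point fixed in the world has none). Each returns a list of dicts, best first, with "score" (0 to 1); they miss things now and then, are a little off and sometimes report something else, mostly with a low value. They report only what shows in the picture. A call takes as long as a camera call.
- models.find_in(name, picture): "box" ([left, top, right, bottom] in pixels, round what is visible of it).
The state is a dict: "clock": time; "qpos": joint angles; "qd": joint speeds; "effort": joint torques, N m; "position": TCP position; "ee_rot": TCP orientation; "contact_force": force on the tool from outside, world axes, zero at the start; "moment": the same for the moment, N m; "width": finger opening in m.
Only numpy, scipy, OpenCV 4.12 (cv2) and the standard library are available. Lean on these libraries where they do the work, as an engineer would, in place of code of your own. Each camera call takes 0.05 s, during which the arm holds its last target.

## Working session

There is one attempt and no reset: what is moved stays moved. The work goes in short steps, Python scripts to look and compute and a tool call to move; the robot and the scene stay as the last step left them, time stands still between calls to the robot, and variables do not carry over. Pictures are saved under pics/ and viewed, and the job is handed in when it is done.

Besides the shell and the picture viewer there is one more tool, called after "Emit:" by a JSON object that holds its "name" and its "arguments". send_rows: Moves the arm, as the interface text tells. Its arguments: {"type":"object","properties":{"deltas":{"type":"array","items":{"type":"object","properties":{"dp":{"type":"array","items":{"type":"number"}},"rotation":{"type":"array","items":{"type":"number"}}}}},"fingers":{"type":"number"},"grip_force":{"type":"number"}},"required":["deltas"]}

```bash
mkdir -p pics; python3 - <<'E'
from rig import monitor, eyes, manip, models
import cv2, numpy as np, pickle
s=monitor.get_state(); print(s)
for n in ["top","side"]:
    p=eyes.get_image(n); cv2.imwrite(f"pics/{n}0.png",p["color"][:,:,::-1]); pickle.dump(p,open(f"{n}0.pkl","wb"))
    for k in ["cell_a","cam_a","block_a"]:
        print(n,k,[(r["box"],r["score"]) for r in models.find_in(k,p)])
    print(cv2.Rodrigues(p["rvec"])[0].round(3).tolist(),p["tvec"],p["mtx"].tolist())
E
```

```text
{'clock': 0.0, 'qpos': array([-1.38902166e+00,  2.76578056e-01,  1.50612437e+00,  4.32062013e-06,
        1.36067041e+00, -1.21008219e-01]), 'qd': array([ 1.97686536e-03, -2.43009763e-04,  6.87756528e-04,  6.54255856e-04,
       -3.79624582e-05,  9.00718740e-05]), 'effort': array([-1.46032658e-04, -4.16784525e+01, -2.45802659e+01,  1.89800039e-05,
        1.09026051e-02,  3.28765111e-05]), 'position': array([ 0.17135624, -0.54836912,  0.24945282]), 'ee_rot': array([-8.89744985e-04,  9.88561863e-01,  1.50813300e-01, -2.49282770e-05]), 'contact_force': array([ 0.60596335, -0.53787759,  0.28138237]), 'moment': array([ 0.07028634,  0.04743174, -0.02201014]), 'width': 0.08543319534295056}
top cell_a [([311.3, 160.8, 387.2, 209.1], 0.71)]
top cam_a [([338.2, 172.9, 378.8, 204.0], 0.93), ([171.7, 192.5, 203.3, 227.9], 0.76)]
top block_a []
[[0.007, -1.0, 0.009], [-0.994, -0.007, -0.11], [0.11, -0.008, -0.994]] [6.55132987e-04 5.32732560e-01 1.00604906e+00] [[484.58302576727954, 0.0, 253.9873762806729], [0.0, 484.58302576727954, 189.5375111621173], [0.0, 0.0, 1.0]]
side cell_a [([127.0, 153.8, 204.6, 213.1], 0.72)]
side cam_a [([143.9, 151.7, 179.4, 180.8], 0.74), ([297.4, 161.5, 330.7, 200.7], 0.68)]
side block_a [([155.8, 178.1, 190.1, 200.4], 0.8)]
[[-0.36, 0.933, 0.019], [0.398, 0.172, -0.901], [-0.844, -0.317, -0.433]] [ 0.17289389 -0.16955965  1.29312634] [[381.7690922551875, 0.0, 254.67232022426174], [0.0, 381.7690922551875, 191.87756313414624], [0.0, 0.0, 1.0]]
```

```bash
python3 - <<'E'
import cv2
a=cv2.imread("pics/top0.png")[130:260,140:420]; cv2.imwrite("pics/top0c.png",cv2.resize(a,None,fx=2.8,fy=2.8,interpolation=2))
a=cv2.imread("pics/side0.png")[120:260,100:360]; cv2.imwrite("pics/side0c.png",cv2.resize(a,None,fx=3,fy=3,interpolation=2))
E
```

```text
(no output)
```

View pics/top0c.png

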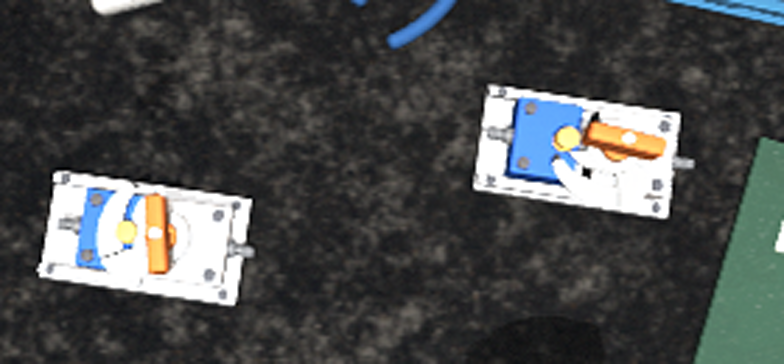

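View pics/side0c.png

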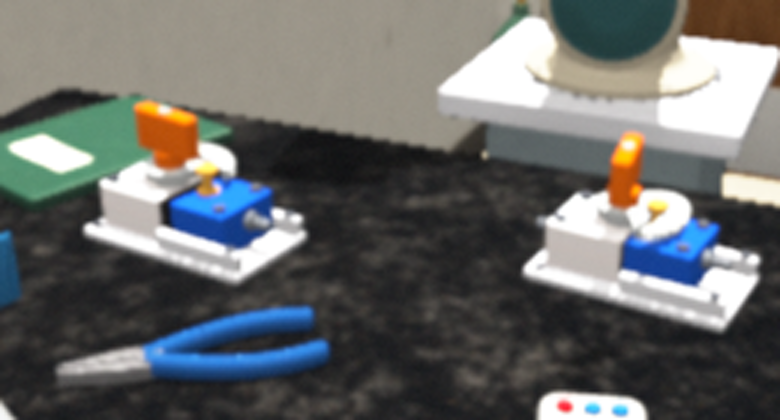

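View pics/top0.png

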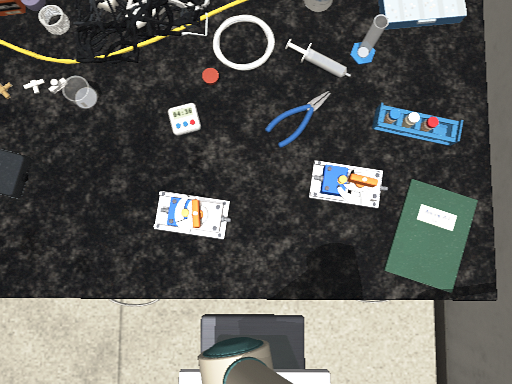

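The open cell is the right-hand one in the top view, with its handle near pixel (364,180). The locked cell is on the left at (196,213). Next I'll measure the handle and the cell's axis.

```bash
cat > h.py <<'E'
import cv2, numpy as np
def pts(p,mask):
    v,u=np.nonzero(mask); z=p["depth"][v,u]; k=z>0; v,u,z=v[k],u[k],z[k]
    K=p["mtx"]; c=np.c_[(u-K[0,2])/K[0,0]*z,(v-K[1,2])/K[1,1]*z,z]
    R=cv2.Rodrigues(np.array(p["rvec"],float))[0]
    return (c-np.array(p["tvec"]).ravel())@R, np.c_[u,v]
def onplane(p,uv,z):
    K=p["mtx"];R=cv2.Rodrigues(np.array(p["rvec"],float))[0];t=np.array(p["tvec"]).ravel()
    uv=np.atleast_2d(uv).astype(float)
    d=np.c_[(uv[:,0]-K[0,2])/K[0,0],(uv[:,1]-K[1,2])/K[1,1],np.ones(len(uv))]@R
    o=-R.T@t
    return o+d*((z-o[2])/d[:,2])[:,None]
def orange(p):
    h=cv2.cvtColor(p["color"],cv2.COLOR_RGB2HSV)
    return (h[...,0]>4)&(h[...,0]<19)&(h[...,1]>150)&(h[...,2]>90)
def blue(p):
    h=cv2.cvtColor(p["color"],cv2.COLOR_RGB2HSV)
    return (h[...,0]>100)&(h[...,0]<125)&(h[...,1]>150)&(h[...,2]>60)
E
python3 - <<'E'
import pickle,cv2,numpy as np
from h import *
for n,boxes in [("top",{"a":(305,155,395,212),"b":(150,185,235,245)}),("side",{"a":(120,145,210,220),"b":(270,155,360,235)})]:
    p=pickle.load(open(n+"0.pkl","rb"))
    for c,(l,t,r,b) in boxes.items():
        m=np.zeros(p["depth"].shape,bool); m[t:b,l:r]=1
        P,_=pts(p,m&orange(p)); print(n,c,"orange n",len(P),"zmax",np.percentile(P[:,2],[5,50,95]).round(3))
        T=P[P[:,2]>.09]
        if len(T)>5:
            q=cv2.minAreaRect(T[:,:2].astype(np.float32)*1000); print(" top rect mm",np.round(q[0],1),np.round(q[1],1),round(q[2],1), "mean",T.mean(0).round(4))
        P,_=pts(p,m); 
        B=P[(P[:,2]>.003)&(P[:,2]<.12)]
        w=P[(P[:,2]>.004)&(P[:,2]<.03)]
        q=cv2.minAreaRect(B[:,:2].astype(np.float32)*1000); print(" base rect",np.round(q[0],1),np.round(q[1],1),round(q[2],1))
        P,_=pts(p,m&blue(p)); P=P[P[:,2]>.02]; q=cv2.minAreaRect(P[:,:2].astype(np.float32)*1000); print(" blue rect",np.round(q[0],1),np.round(q[1],1),round(q[2],1),np.percentile(P[:,2],[5,50,95]).round(3))
E
```

```text
top a orange n 159 zmax [0.069 0.099 0.104]
 top rect mm [ 547.6 -212. ] [53.6 14.1] 76.9 mean [ 0.5467 -0.21    0.1003]
 base rect [ 552.  -206.5] [124.2 197.9] 0.5
 blue rect [ 553.8 -164.8] [49.6 58.6] 81.0 [0.039 0.044 0.047]
top b orange n 108 zmax [0.069 0.099 0.104]
 top rect mm [477.5 120.9] [55.5 12.3] 3.6 mean [0.476  0.1196 0.0999]
 base rect [480.2 138.8] [128.6 182.9] 0.7
 blue rect [484.  163.8] [41.3 58.4] 85.3 [0.041 0.044 0.047]
side a orange n 324 zmax [0.05  0.082 0.099]
 top rect mm [ 550.2 -212.9] [54.4 17.4] 75.8 mean [ 0.5556 -0.2104  0.0961]
 base rect [ 475.4 -282.3] [403.8 163.5] 45.5
 blue rect [ 556.3 -172.2] [63.9 64.1] 81.2 [0.024 0.041 0.045]
side b orange n 165 zmax [0.061 0.083 0.1  ]
 top rect mm [484.8 121.2] [48.4 13.1] 3.7 mean [0.4959 0.1237 0.0964]
 base rect [483.7 133.8] [160.9  85.6] 82.1
 blue rect [487.1 158.7] [49.6 59.6] 82.4 [0.025 0.039 0.045]
```

Emit:
{"name": "send_rows", "arguments": {"deltas": [{"dp":[0.2,0.18,0],"rotation":[0,0,0.13]},{"dp":[0.4,0.35,0],"rotation":[0,0,0.26]},{"dp":[0.6,0.53,0],"rotation":[0,0,0.39]},{"dp":[0.79,0.7,0],"rotation":[0,0,0.52]}], "fingers": -1}}

```text
clock: 0.73
position: [0.2671, -0.4638, 0.2503]
ee_rot: [-0.0, 0.96, 0.279, 0.0]
contact_force: [0.1, -0.6, -0.2]
width: 0.0851
```

Emit:
{"name": "send_rows", "arguments": {"deltas": [{"dp":[0.2,0.18,0],"rotation":[0,0,0.13]},{"dp":[0.4,0.35,0],"rotation":[0,0,0.26]},{"dp":[0.6,0.53,0],"rotation":[0,0,0.39]},{"dp":[0.79,0.7,0],"rotation":[0,0,0.52]}]}}

```text
clock: 1.07
position: [0.3621, -0.3796, 0.2505]
ee_rot: [0.0, 0.916, 0.401, 0.0]
contact_force: [0.8, 0.0, -0.4]
width: 0.0856
```

Emit:
{"name": "send_rows", "arguments": {"deltas": [{"dp":[0.2,0.18,0],"rotation":[0,0,0.13]},{"dp":[0.4,0.35,0],"rotation":[0,0,0.26]},{"dp":[0.6,0.53,0],"rotation":[0,0,0.39]},{"dp":[0.79,0.7,0],"rotation":[0,0,0.52]}]}}

```text
clock: 1.4
position: [0.457, -0.2955, 0.2505]
ee_rot: [0.0, 0.856, 0.517, 0.0]
contact_force: [1.2, -0.2, -0.1]
width: 0.0849
```

Emit:
{"name": "send_rows", "arguments": {"deltas": [{"dp":[0.2,0.18,0],"rotation":[0,0,0.13]},{"dp":[0.4,0.35,0],"rotation":[0,0,0.26]},{"dp":[0.6,0.53,0],"rotation":[0,0,0.39]},{"dp":[0.79,0.7,0],"rotation":[0,0,0.52]},{"dp":[0.79,0.7,0],"rotation":[0,0,0.52]}]}}

```text
clock: 1.82
position: [0.5545, -0.2091, 0.2502]
ee_rot: [0.0, 0.781, 0.625, 0.002]
contact_force: [0.7, -0.3, -0.4]
width: 0.0853
```

```bash
cat > look.py <<'E'
from rig import monitor, eyes, models
import sys,cv2,numpy as np,pickle
from scipy.spatial.transform import Rotation as Ro
from h import *
s=monitor.get_state(); q=s["ee_rot"]; R=Ro.from_quat(np.r_[q[1:],q[0]]).as_matrix()
print("t",s["clock"],"pos",s["position"].round(4),"yaw y",np.degrees(np.arctan2(R[1,1],R[0,1])).round(2),"z",R[:,2].round(4),"F",s["contact_force"].round(2),"M",s["moment"].round(3),"w",s["width"].round(4), "q",s["qpos"].round(2))
tag=sys.argv[1]
for n in sys.argv[2:]:
    p=eyes.get_image(n); pickle.dump(p,open(f"{n}{tag}.pkl","wb")); cv2.imwrite(f"pics/{n}{tag}.png",p["color"][:,:,::-1])
    P,uv=pts(p,orange(p)); 
    near=np.hypot(P[:,0]-.549,P[:,1]+.212)<.06
    T=P[near&(P[:,2]>.094)&(P[:,2]<.12)]
    if len(T)>5:
        r=cv2.minAreaRect(T[:,:2].astype(np.float32)*1000); print(n,len(T),"rect",np.round(r[0],1),np.round(r[1],1),round(r[2],1),"mean",T.mean(0).round(4))
    P,_=pts(p,blue(p)); k=(np.hypot(P[:,0]-.555,P[:,1]+.167)<.06)&(P[:,2]>.035)&(P[:,2]<.06)
    if k.sum()>5:
        r=cv2.minAreaRect(P[k][:,:2].astype(np.float32)*1000); print(n,"blue",np.round(r[0],1),np.round(r[1],1),round(r[2],1))
E
python3 look.py 1 wrist top
```

```text
Traceback (most recent call last):
  File "look.py", line 6, in <module>
    print("t",s["clock"],"pos",s["position"].round(4),"yaw y",np.degrees(np.arctan2(R[1,1],R[0,1])).round(2),"z",R[:,2].round(4),"F",s["contact_force"].round(2),"M",s["moment"].round(3),"w",s["width"].round(4), "q",s["qpos"].round(2))
                                                                                                                                                                                              ^^^^^^^^^^^^^^^^
AttributeError: 'float' object has no attribute 'round'
```

```bash
sed -i 's/s\["width"\].round(4)/round(s["width"],4)/' look.py
python3 look.py 1 wrist top
```

```text
t 1.8167 pos [ 0.5545 -0.2091  0.2502] yaw y -12.71 z [ 0.0034  0.0024 -1.    ] F [ 0.68 -0.27 -0.41] M [-0.036 -0.048  0.013] w 0.0853 q [-0.48  0.3   1.47  0.    1.37 -0.26]
wrist 471 rect [ 547.5 -216.7] [54.7 13.8] 76.5 mean [ 0.5472 -0.217   0.1018]
wrist blue [ 554.4 -168.6] [48.6 58.2] 81.5
top 167 rect [ 547.6 -212.1] [53.5 14.1] 76.3 mean [ 0.5469 -0.2113  0.1011]
top blue [ 553.9 -165.3] [50.4 58. ] 81.7
```

View pics/wrist1.png

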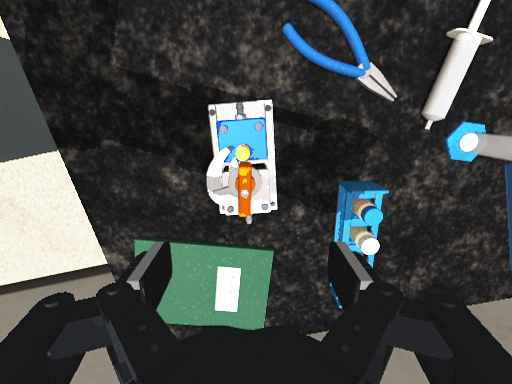

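The wrist view shows the handle upright at (245,190), with the jaws opening across it. The wrist and top views differ by about 4 mm in y, so I'll come down part way, settle and measure again.

Emit:
{"name": "send_rows", "arguments": {"deltas": [{"dp":[0,0,-0.2],"rotation":[0,0,0]},{"dp":[0,0,-0.45],"rotation":[0,0,0]},{"dp":[0,0,-0.6],"rotation":[0,0,0]},{"dp":[0,0,-0.6],"rotation":[0,0,0]},{"dp":[0,0,-0.6],"rotation":[0,0,0]},{"dp":[0,0,-0.6],"rotation":[0,0,0]}]}}

```text
clock: 2.42
position: [0.5509, -0.214, 0.1797]
ee_rot: [0.001, 0.783, 0.622, 0.0]
contact_force: [0.2, -0.0, 0.7]
width: 0.0854
```

```bash
python3 look.py 2 wrist top; python3 - <<'E'
import pickle,numpy as np,cv2
from h import *
# cell axis from base plate white, top view
p=pickle.load(open("top0.pkl","rb"))
h=cv2.cvtColor(p["color"],cv2.COLOR_RGB2HSV); m=np.zeros(h.shape[:2],np.uint8); m[155:212,305:395]=((h[...,2]>120)[155:212,305:395])
m=cv2.morphologyEx(m,cv2.MORPH_CLOSE,np.ones((3,3)));m=cv2.morphologyEx(m,cv2.MORPH_OPEN,np.ones((7,7)))
c=max(cv2.findContours(m,0,1)[0],key=cv2.contourArea)[:,0]
P=onplane(p,c,0.008); r=cv2.minAreaRect(P[:,:2].astype(np.float32)*1000);print("base",r)
E
```

```text
t 2.4167 pos [ 0.5509 -0.214   0.1797] yaw y -13.14 z [ 0.0018 -0.0013 -1.    ] F [ 0.16 -0.01  0.71] M [ 0.04   0.014 -0.07 ] w 0.0854 q [-0.49  0.35  1.58 -0.    1.21 -0.26]
wrist 841 rect [ 547.5 -216.6] [55.  13.4] 76.3 mean [ 0.5471 -0.2175  0.1017]
wrist blue [ 554.4 -168.7] [49.1 58.2] 81.5
top 109 rect [ 549.3 -204. ] [36.7 13.6] 76.0 mean [ 0.5492 -0.2022  0.1012]
top blue [ 554.  -164.9] [49.5 58.1] 81.8
base ((549.6387329101562, -197.0528106689453), (154.47962951660156, 84.07429504394531), 81.62886810302734)
```

View pics/wrist2.png

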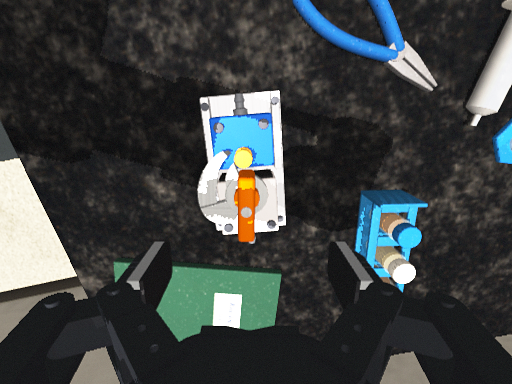

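Centre is about (0.5475, -0.215). The bar lies at 76.3° and the cell axis at 81.6°, so cam_a is about 0.09. I'll go down to z = 0.093 and close the gripper.

Emit:
{"name": "send_rows", "arguments": {"deltas": [{"dp":[-0.025,-0.01,-0.15],"rotation":[0,0,-0.02]},{"dp":[-0.025,-0.01,-0.3],"rotation":[0,0,-0.02]},{"dp":[-0.025,-0.01,-0.45],"rotation":[0,0,-0.02]},{"dp":[-0.025,-0.01,-0.6],"rotation":[0,0,-0.02]},{"dp":[-0.025,-0.01,-0.72],"rotation":[0,0,-0.02]},{"dp":[-0.025,-0.01,-0.72],"rotation":[0,0,-0.02]},{"dp":[-0.025,-0.01,-0.72],"rotation":[0,0,-0.02]},{"dp":[-0.025,-0.01,-0.72],"rotation":[0,0,-0.02]}]}}

```text
clock: 3.18
position: [0.5487, -0.2147, 0.0935]
ee_rot: [0.001, 0.786, 0.618, 0.001]
contact_force: [0.4, 0.1, -0.2]
width: 0.0853
```

Emit:
{"name": "send_rows", "arguments": {"deltas": [{"dp":[0,0,0],"rotation":[0,0,0]},{"dp":[0,0,0],"rotation":[0,0,0]},{"dp":[0,0,0],"rotation":[0,0,0]},{"dp":[0,0,0],"rotation":[0,0,0]},{"dp":[0,0,0],"rotation":[0,0,0]},{"dp":[0,0,0],"rotation":[0,0,0]},{"dp":[0,0,0],"rotation":[0,0,0]},{"dp":[0,0,0],"rotation":[0,0,0]},{"dp":[0,0,0],"rotation":[0,0,0]},{"dp":[0,0,0],"rotation":[0,0,0]}], "fingers": 1, "grip_force": 25}}

```text
clock: 4.02
position: [0.5481, -0.2142, 0.0922]
ee_rot: [0.0, 0.786, 0.618, 0.0]
contact_force: [1.9, 0.0, 2.4]
width: 0.0133
```

```bash
python3 look.py 3 wrist
```

```text
t 4.0167 pos [ 0.5481 -0.2142  0.0922] yaw y -13.64 z [ 1.1e-03 -3.0e-04 -1.0e+00] F [1.9  0.03 2.44] M [ 0.055 -0.158  0.066] w 0.0133 q [-0.49  0.42  1.7   0.    1.01 -0.25]
wrist 2595 rect [ 547.5 -216.8] [56.4 14.5] 77.4 mean [ 0.5483 -0.2131  0.1016]
wrist blue [ 554.2 -168.7] [49. 58.] 81.6
```

View pics/wrist3.png

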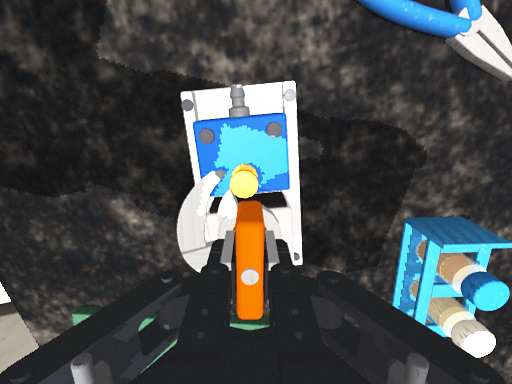

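Gripped: width is 13.3 mm and the forces are small. Now turning clockwise in stages.

Emit:
{"name": "send_rows", "arguments": {"deltas": [{"dp":[0,0,0],"rotation":[0,0,-0.1]},{"dp":[0,0,0],"rotation":[0,0,-0.2]},{"dp":[0,0,0],"rotation":[0,0,-0.3]},{"dp":[0,0,0],"rotation":[0,0,-0.4]},{"dp":[0,0,0],"rotation":[0,0,-0.5]},{"dp":[0,0,0],"rotation":[0,0,-0.6]},{"dp":[0,0,0],"rotation":[0,0,-0.7]},{"dp":[0,0,0],"rotation":[0,0,-0.8]},{"dp":[0,0,0],"rotation":[0,0,-0.8]}]}}

```text
clock: 4.82
position: [0.5486, -0.2144, 0.0922]
ee_rot: [0.001, 0.893, 0.449, 0.001]
contact_force: [1.8, -0.8, 1.8]
width: 0.0138
```

```bash
python3 look.py 4 wrist
```

```text
t 4.8167 pos [ 0.5486 -0.2144  0.0922] yaw y -36.62 z [ 2.1e-03 -8.0e-04 -1.0e+00] F [ 1.83 -0.84  1.79] M [ 0.017 -0.361 -0.047] w 0.0138 q [-0.49  0.42  1.7   0.    1.01  0.15]
wrist 2574 rect [ 547.5 -217. ] [56.3 14. ] 53.5 mean [ 0.5498 -0.2138  0.1016]
wrist blue [ 554.6 -168.7] [49.2 58.6] 81.6
```

View pics/wrist4.png

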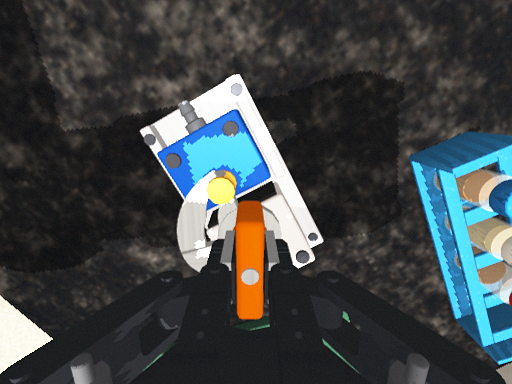

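The handle follows the tool, now at 53.5°, and the hook is catching the stud at (222,188). Forces are low, so I'll carry on.

Emit:
{"name": "send_rows", "arguments": {"deltas": [{"dp":[0,0,0],"rotation":[0,0,-0.08]},{"dp":[0,0,0],"rotation":[0,0,-0.16]},{"dp":[0,0,0],"rotation":[0,0,-0.24]},{"dp":[0,0,0],"rotation":[0,0,-0.32]},{"dp":[0,0,0],"rotation":[0,0,-0.4]},{"dp":[0,0,0],"rotation":[0,0,-0.48]},{"dp":[0,0,0],"rotation":[0,0,-0.56]},{"dp":[0,0,0],"rotation":[0,0,-0.64]},{"dp":[0,0,0],"rotation":[0,0,-0.72]},{"dp":[0,0,0],"rotation":[0,0,-0.8]},{"dp":[0,0,0],"rotation":[0,0,-0.8]}]}}

```text
clock: 5.78
position: [0.5489, -0.2148, 0.0922]
ee_rot: [0.001, 0.965, 0.263, 0.001]
contact_force: [4.8, -1.1, 0.2]
width: 0.0133
```

```bash
python3 look.py 5 wrist
```

```text
t 5.7833 pos [ 0.5489 -0.2148  0.0922] yaw y -59.45 z [ 0.0028 -0.0015 -1.    ] F [ 4.8  -1.1   0.19] M [-0.168 -0.596 -0.055] w 0.0133 q [-0.49  0.42  1.7   0.    1.01  0.55]
wrist 2484 rect [ 547.5 -217. ] [56.5 13.9] 30.7 mean [ 0.5517 -0.2147  0.1017]
wrist blue [ 553.7 -174.5] [50.6 59. ] 81.6
```

View pics/wrist5.png

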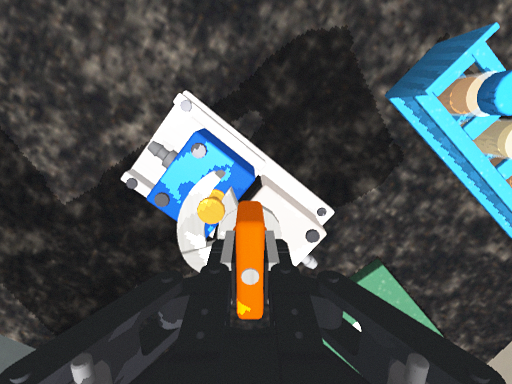

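The stud is in the slot and the block has moved in about 6 mm, with the cam at about 0.89. Now turning about 0.5 rad more.

Emit:
{"name": "send_rows", "arguments": {"deltas": [{"dp":[0,0,0],"rotation":[0,0,-0.09]},{"dp":[0,0,0],"rotation":[0,0,-0.18]},{"dp":[0,0,0],"rotation":[0,0,-0.27]},{"dp":[0,0,0],"rotation":[0,0,-0.36]},{"dp":[0,0,0],"rotation":[0,0,-0.45]},{"dp":[0,0,0],"rotation":[0,0,-0.54]},{"dp":[0,0,0],"rotation":[0,0,-0.63]},{"dp":[0,0,0],"rotation":[0,0,-0.72]},{"dp":[0,0,0],"rotation":[0,0,-0.81]},{"dp":[0,0,0],"rotation":[0,0,-0.9]},{"dp":[0,0,0],"rotation":[0,0,-1.0]},{"dp":[0,0,0],"rotation":[0,0,-1.0]}]}}

```text
clock: 6.83
position: [0.5491, -0.2154, 0.0922]
ee_rot: [0.001, 1.0, 0.016, 0.002]
contact_force: [4.9, -3.4, -1.1]
width: 0.0134
```

```bash
python3 look.py 6 wrist
```

```text
t 6.8333 pos [ 0.5491 -0.2154  0.0922] yaw y -88.11 z [ 0.0032 -0.0025 -1.    ] F [ 4.95 -3.43 -1.05] M [-0.293 -0.648 -0.05 ] w 0.0134 q [-0.49  0.42  1.7  -0.    1.01  1.05]
wrist 2205 rect [ 547.4 -217.2] [56.5 13.9] 1.9 mean [ 0.5556 -0.2169  0.1016]
wrist blue [ 553.  -178.6] [49.3 59.5] 81.5
```

View pics/wrist6.png

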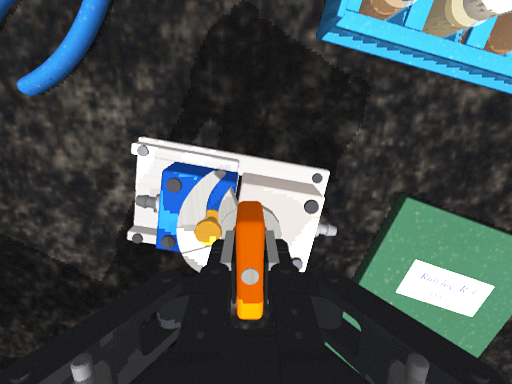

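The bar is at 1.9°, so the cam is at about 1.39, and the block has moved in about 10 mm. Releasing and rising.

Emit:
{"name": "send_rows", "arguments": {"deltas": [{"dp":[0,0,0],"rotation":[0,0,0]},{"dp":[0,0,0],"rotation":[0,0,0]},{"dp":[0,0,0],"rotation":[0,0,0]},{"dp":[0,0,0],"rotation":[0,0,0]},{"dp":[0,0,0],"rotation":[0,0,0]},{"dp":[0,0,0],"rotation":[0,0,0]},{"dp":[0,0,0],"rotation":[0,0,0]},{"dp":[0,0,0],"rotation":[0,0,0]}], "fingers": -1}}

```text
clock: 7.55
position: [0.5476, -0.214, 0.0919]
ee_rot: [-0.0, 1.0, 0.016, -0.0]
contact_force: [0.8, -0.3, 0.7]
width: 0.0852
```

Emit:
{"name": "send_rows", "arguments": {"deltas": [{"dp":[0,0,0.1],"rotation":[0,0,0]},{"dp":[0,0,0.25],"rotation":[0,0,0]},{"dp":[0,0,0.5],"rotation":[0,0,0]},{"dp":[0,0,0.75],"rotation":[0,0,0]},{"dp":[0,0,1.0],"rotation":[0,0,0]},{"dp":[0,0,1.0],"rotation":[0,0,0]},{"dp":[0,0,1.0],"rotation":[0,0,0]},{"dp":[0,0,1.0],"rotation":[0,0,0]}]}}

```text
clock: 8.22
position: [0.5472, -0.2138, 0.2115]
ee_rot: [-0.0, 1.0, 0.016, -0.0]
contact_force: [0.7, 0.3, 0.8]
width: 0.0854
```

```bash
python3 look.py 7 wrist top side; python3 - <<'E'
import cv2
a=cv2.imread("pics/wrist7.png");b=cv2.imread("pics/side7.png")[110:260,100:360]
cv2.imwrite("pics/c7.png",cv2.hconcat([cv2.resize(a,(400,300)),cv2.resize(b,(400,300))]))
E
```

```text
t 8.2167 pos [ 0.5472 -0.2138  0.2115] yaw y -88.12 z [-7.e-04  3.e-04 -1.e+00] F [0.69 0.28 0.77] M [-0.003 -0.026 -0.013] w 0.0854 q [-0.49  0.32  1.54 -0.    1.28  1.05]
wrist 450 rect [ 547.3 -217.2] [55.6 13.8] 1.5 mean [ 0.5578 -0.2171  0.1016]
wrist blue [ 553.6 -178.6] [49.1 57.8] 81.2
top 115 rect [ 545.3 -213.3] [51.5 15.2] 3.2 mean [ 0.5354 -0.2119  0.1006]
top blue [ 553.  -172.2] [45.2 58.3] 81.7
side 79 rect [ 552.1 -212.5] [52.8 13. ] 1.3 mean [ 0.5581 -0.2109  0.0988]
side blue [ 557.2 -174.9] [49.9 59.5] 82.0
```

View pics/c7.png

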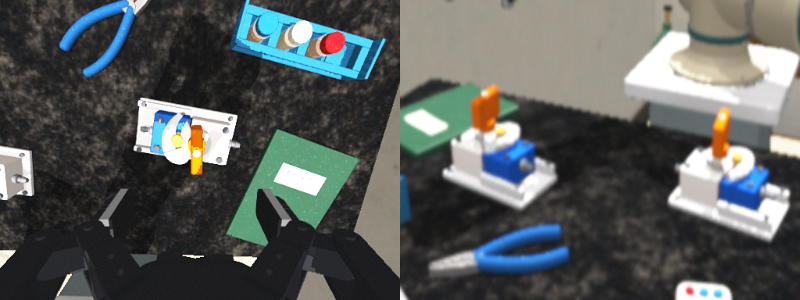

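The pictures show the right-hand cell's handle now crosswise and its blue block against the white body, matching the untouched cell. The gripper is clear and the wrist force is near zero.

```bash
python3 -c "
from rig import manip
print(manip.sign_off())"
```

```text
the job is handed in; nothing more can be done
None
```

The open cell is now locked and the job is handed in, at about 8.4 s of the 32 s allowed. I gripped its orange handle at 25 N and turned it about 75° clockwise in three stages. Then I let go and rose straight up 120 mm.

**Last checks, after letting go:**
- **Handle:** the wrist picture puts the bar about 80° from the cell's axis, so cam_a is about 1.39 rad. That is past the point where the block is tight (1.2) and short of the stop (1.55).
- **Blue block:** it has moved in about 10 mm, which matches the starting gap. It looks seated against the white body, like the other cell.
- **Forces:** the wrist force stayed below about 7 N at every reading and was near zero at the end.
- **Other cell:** I never touched it, and it looks unchanged in the side picture. I did not measure its cam again.

**Disagreements between cameras:** they differed by about 4–5 mm on where the handle is, so I aimed between them. In the last check they put the handle's direction between 1.3° and 3.2°. Part of it was hidden by the gripper in the top view, so I relied on the wrist picture.

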